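# Bring the green label roll round to the packer

## Task

Turn the revolving label tray on the packing table by gently pushing its rim round with the fingertips (the upright divider ends at the rim give a purchase), until the roll of green labels is at the front, centred on the yellow arrow of the base board, and leave the tray standing still. Only push the tray, grip nothing: do not press on or lift the label rolls, which stay lying in their bays, and leave everything else on the table where it is.

Things in the scene. Friction and masses are not known exactly. Their poses are not given: they have to be found in the camera images.
- tray_base: Fixed black base board of the revolving tray, 15 mm thick. Origin on the table straight below the tray's turning axis; z up; its own -x is the FRONT (towards the robot, within about 15 degrees). The board reaches 240 mm from the axis to the front, 170 mm to the back, 180 mm to each side. A round steel bearing 170 mm wide on it carries the tray.
- arrow_tip (a point): Tip of the yellow arrow painted on the base board's front margin, 172 mm in front of the axis and 16 mm above the table. The arrow (18 mm wide, head 50 mm wide) runs from the front edge and points at the turning axis.
- label_tray: Round grey steel tray, 330 mm across, floor 41 mm above the table, low lip at the edge 4 mm thick with its top 51 mm above the table, hub 56 mm across with its top 93 mm up. Origin on the turning axis, 35 mm above the table; z up; frame turns with the tray. Turns without end both ways against about 0.2 N m, stays where left, coasts a few degrees after a brisk push; a fast jerk makes the rolls slide.
- rim_post (a point): Top (87 mm above the table) of one of six equal blue posts, upright, 10 mm across, 160 mm from the axis just inside the lip, at 30, 90, 150, 210, 270, 330 degrees about z from the tray's x axis (this one: 30). Each is the outer end of a blue divider 4 mm thick, top 86 mm up, that runs to the hub. Posts and dividers are rigid parts of the tray and may be pushed sideways from either side.
- bay_floor (a point): Middle of the floor of one of the six bays, 105 mm from the axis, 41 mm above the table; bay middles lie at 0 (this one), 60, 120, 180, 240 and 300 degrees about z from the tray's x axis. A roll lies in each. At the rim, beside a post, closed fingertips up to 36 mm across fit down between post and roll, over the lip.
- roll_green: The roll of green labels that is wanted at the front: 76 mm across, 50 mm high, lying flat in one of the tray's bays (any but the front one at the start), its centre about 105 mm from the turning axis. Origin at the centre of its underside (41 mm above the table). About 0.22 kg.
- roll_black: A roll of black labels in another bay of the tray, 76 mm across and 50 mm high, its centre about 105 mm from the axis; origin at the centre of its underside.
- roll_red: A roll of red labels in another bay of the tray, 76 mm across and 50 mm high, its centre about 105 mm from the axis; origin at the centre of its underside.
- roll_white: A roll of white labels in another bay of the tray, 76 mm across and 50 mm high, its centre about 105 mm from the axis; origin at the centre of its underside.
- roll_orange: A roll of orange labels in another bay of the tray, 76 mm across and 50 mm high, its centre about 105 mm from the axis; origin at the centre of its underside.
- roll_gold: A roll of gold labels in another bay of the tray, 76 mm across and 50 mm high, its centre about 105 mm from the axis; origin at the centre of its underside.
- bottle_a: Dark green sparkling-wine bottle with a silver capsule, standing, 88 mm across and 306 mm high, on the right (-y) of the tray; origin at the centre of its underside.
- bottle_b: A second bottle like bottle_a, farther back on the right.
- tape_roll: Roll of brown parcel tape lying flat, 100 mm across, 50 mm high, farther left than the tape gun; origin under its centre.
- tape_gun: Red hand tape dispenser with a roll, lying flat on the left (+y) of the tray, about 210 mm long, 90 mm wide, 56 mm high; origin near its middle, on the table.
- cutter: Yellow carton knife, blade towards +x of its frame, about 150 mm long, 26 mm wide, 15 mm high, in front of the tray to the left or right; origin under its middle.
- marker: Marker pen, black with a blue cap, 130 mm long, 19 mm thick, in front of the tray on the side where the cutter is not; origin under its middle.
- scanner: Hand barcode scanner, black and grey, lying in front of the bottles on the right, 160 mm long, 62 mm wide, 40 mm high; origin on the table near its middle.
There are look-alikes about, which are no part of the job. What is shaped like the roll_white but pink or purple is not meant. Leave any pink look-alike of the roll_red alone.

How it is judged (in metres and radians):
At the end, for the whole second after the job is handed in: The green roll's centre is within 15 mm sideways of the line from the tray's axis through the yellow arrow, on the arrow's side (more than 70 mm in front of the axis); the tray stands still; all six rolls lie flat in their bays (centres within 135 mm of the axis, not raised by 9 mm) (y of roll_green in the frame of tray_base between -0.015 and 0.015 m and x of roll_green in the frame of tray_base below -0.07 m and angular speed of label_tray below 0.05 rad/s and horizontal distance between each of roll_black, roll_green, roll_red, roll_white, roll_orange, roll_gold and label_tray below 0.135 m and height (world z) of each of roll_black, roll_green, roll_red, roll_white, roll_orange, roll_gold below 0.05 m and angle between each of roll_black, roll_green, roll_red, roll_white, roll_orange, roll_gold's own z axis and vertical below 0.15 rad); the robot touches nothing.
It fails at once if A label roll is lifted (25 mm above its place) or tipped over (height (world z) of any of roll_black, roll_green, roll_red, roll_white, roll_orange, roll_gold above 0.066 m or angle between any of roll_black, roll_green, roll_red, roll_white, roll_orange, roll_gold's own z axis and vertical above 0.4 rad).
It fails at once if The robot pushes, presses or grips a label roll (over 4 N) instead of the tray (contact force between any of the fingers, the arm and roll_black above 4 N or contact force between any of the fingers, the arm and roll_green above 4 N or contact force between any of the fingers, the arm and roll_red above 4 N or contact force between any of the fingers, the arm and roll_white above 4 N or contact force between any of the fingers, the arm and roll_orange above 4 N or contact force between any of the fingers, the arm and roll_gold above 4 N).
It fails at once if The tray is pushed, pressed or gripped hard (over 35 N) (contact force between any of the fingers, the arm and label_tray above 35 N).
It fails at once if Another thing on the table is moved by more than 20 mm or knocked over (distance of any of bottle_a, bottle_b, tape_gun, tape_roll, cutter, marker, scanner from where it was at the start of the episode above 0.02 m or angle between any of bottle_a, bottle_b, tape_gun, tape_roll, cutter, marker, scanner's own z axis and vertical above 0.3 rad).
It also fails if it takes over 56 s, if anything falls off the work surface, if the arm or the gripper's body presses on something with over 40 N, if the wrist force passes 120 N, or if a joint passes its speed limit or range.

## Robot

A 7-joint arm with a two-finger parallel gripper is mounted at the origin on the work surface. World frame = base frame: x ahead of the robot, y to its left, z up, the work surface at z = 0. Lengths are in mm, angles in rad, forces in N, time in s.
With the tool pointing down it reaches from about 400 to 875 mm from the base axis. Payload 4.4 kg.
Tool frame: the origin (TCP) lies at the very end of the fingers, on their centre line; the grasp point (between the pads) lies 19 mm behind it; y points along the fingers, z is the direction in which the jaws open and shut, and the axes are right-handed (so a half turn about y gives the same grasp; the last joint's range is limited). The gripper opens to 85 mm and grips with 20 to 120 N. Pads are 22 mm wide; open, the fingers measure 114 mm over their backs; the gripper's body (76 mm by 85 mm) begins 54 mm behind the grasp point. The pads swing forward as they close: fully open they stand 13 mm farther back than shut.
Start: joints at [1.035, 0.628, 0.038, 1.517, -0.027, 0.996, -0.02], TCP at [294.288, -579.579, 231.313] pointing down, gripper open.
Joint ranges: [-3.06, 3.06], [-0.37, 2.12], [-1.25, 1.32], [0.18, 2.47], [-1.1, 4.24], [0.23, 1.98], [-2.94, 2.94]. Speed limits (rad/s): [2.57, 2.57, 3.14, 3.14, 3.14, 3.14, 3.14].

## Interface

Orientations are given as [roll, pitch, yaw] about the fixed x, y, z axes, in that order (R = Rz(yaw) Ry(pitch) Rx(roll)).
In Python, from cell import read_state, get_image, finish_job gives the robot as it stands. The module is installed in compiled form; this text tells all that it offers.
- The arm moves only by the tool servo_tool, never from a script. Its argument "increments" is a list of rows, each an object of numbers: "dx", "dy", "dz": the shift along the world's x, y, z in cm; "ax", "ay", "az": the turn, a rotation vector about the world's x, y, z in rad; "claw": the closure, from -1 (fully open) to 1 (shut). A call has 1 to 8 rows; each row is the pose to reach, as a shift and turn from the pose commanded when the call began; what a row does not reach only later rows make up. A row lasts 1/12 s, in which the tool goes at most 41.7 mm and 7.16 degrees, less where a joint would pass 70% of its speed; a pose out of reach is approached as far as the arm can. A call with a gripper value outside its range is refused whole. The fingers move at their own pace and stop on an object; the grip force is fixed at half the most. Time passes only in rows, so rows that repeat a pose let the fingers close. It gives the time, the measured TCP pose, the force and the opening at its end, in the units of the state.
- read_state(): the state, without advancing time (a new reading comes with each control period).
- get_image(name): name is "scene" or "top" or "wrist"; returns a dict with "color" (400x640x3 uint8, red, green, blue), "fov_y" (degrees; the focal length in pixels is half the picture's height over the tangent of half this angle, whatever the lens; pixels are square), "cx", "cy" (the principal point, pixels), "R" (3x3) and "t" (3): a world point X has camera coordinates R X + t. Camera axes: x right, y down, z forward; pixel columns grow to the right and rows downward; lengths in mm; the calibration is good to about 2 mm. A picture is of the moment at which its call begins. There is no depth.
- finish_job(): hands the job in, once; it reports no verdict.
The state is a dict: "clock": time; "qpos": joint angles; "qd": joint speeds; "tau": joint torques, N m; "eef_pos": TCP position; "tool_rot": TCP orientation; "force": force on the tool from outside, world axes, zero at the start; "torque": the same for the moment, N m; "width": finger opening in mm.
Only numpy, scipy, OpenCV 4.12 (cv2) and the standard library are available. Lean on these libraries where they do the work, as an engineer would, in place of code of your own. Each camera call takes 0.05 s, during which the arm holds its last target.

## Working session

There is one attempt and no reset: what is moved stays moved. The work goes in short steps, Python scripts to look and compute and a tool call to move; the robot and the scene stay as the last step left them, time stands still between calls to the robot, and variables do not carry over. Pictures are saved under pics/ and viewed, and the job is handed in when it is done.

Besides the shell and the picture viewer there is one more tool, called after "Call:" by a JSON object that holds its "op" and its "data". servo_tool: Moves the arm, as the interface text tells. Its arguments: {"type":"object","properties":{"increments":{"type":"array","items":{"type":"object","properties":{"dx":{"type":"number"},"dy":{"type":"number"},"dz":{"type":"number"},"ax":{"type":"number"},"ay":{"type":"number"},"az":{"type":"number"},"claw":{"type":"number"}}}}},"required":["increments"]}

```bash
mkdir -p pics; python3 - <<'E'
from cell import *
import cv2,pickle
s=read_state();print(s)
d={}
for n in ["scene","top","wrist"]:
    g=get_image(n);d[n]=g;cv2.imwrite(f"pics/a_{n}.png",g["color"][:,:,::-1]);print(n,g["fov_y"],g["cx"],g["cy"],g["R"],g["t"])
pickle.dump(d,open("a.pkl","wb"))
E
```

```text
{'clock': 0.0, 'qpos': array([ 1.0352237 ,  0.62931829,  0.03842242,  1.5183768 , -0.02699292,
        0.99631717, -0.01998823]), 'qd': array([ 0.00037642, -0.00043429,  0.00017173,  0.00086372,  0.00112138,
       -0.00196306,  0.00110468]), 'tau': array([-8.93617766e-05, -5.63389349e+01,  1.22642655e+00, -1.93441540e+01,
        1.10648770e-02,  1.05582591e-02,  2.10607664e-05]), 'eef_pos': array([ 293.99123012, -579.00359426,  230.40397223]), 'tool_rot': array([-1.57269845e+00, -1.84441020e-05, -2.67178878e+00]), 'force': array([-0.356945  ,  1.01699513,  0.09013435]), 'torque': array([-0.01841105, -0.01132293,  0.06298989]), 'width': 85.2956430744724}
scene 48.33134558855026 315.52440992211694 193.46477751737513 [[-0.85683465  0.51554223 -0.00711264]
 [ 0.3936517   0.6452182  -0.65477616]
 [-0.33297555 -0.5638348  -0.75578938]] [ 495.25549953 -160.51238794 1851.95455905]
top 44.0773086905606 314.9505259431081 197.74896450144774 [[ 0.02453999 -0.9996667   0.00801691]
 [-0.99804329 -0.02495989 -0.05732891]
 [ 0.0575099  -0.00659437 -0.99832316]] [ -19.30320233  581.78195758 1558.20294956]
wrist 70.97080230317144 322.9994583419876 196.75227096990014 [[ 4.52023169e-01 -8.92005941e-01 -6.75149225e-04]
 [-8.53422852e-01 -4.32691176e-01  2.90599004e-01]
 [-2.59508169e-01 -1.30781295e-01 -9.56844691e-01]] [-650.16478567  -35.97379507  378.86270429]
```

View pics/a_top.png

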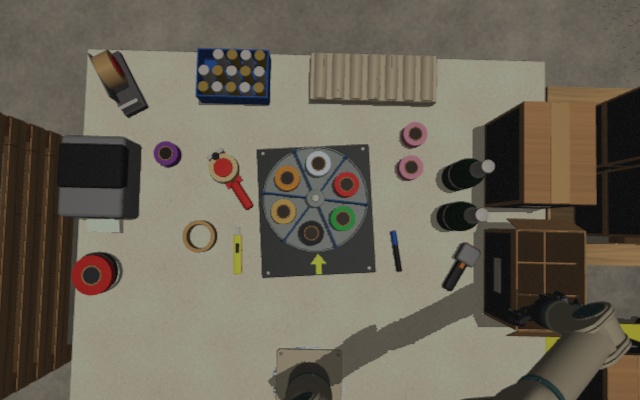

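View pics/a_scene.png

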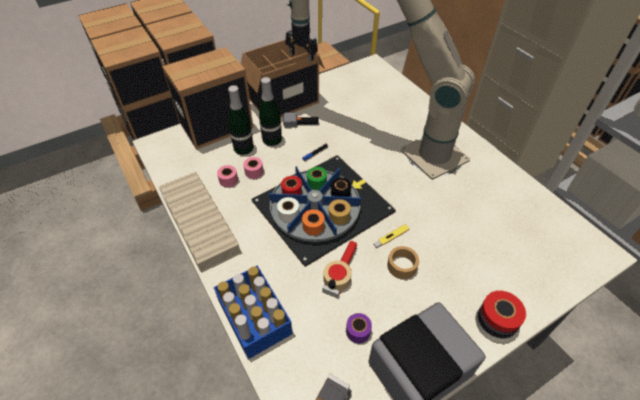

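Top view: tray hub at (316,198), green roll at (342,218), black roll at the front (312,232), arrow (318,263). What could be taken for the green roll: the dark green bottles (465,175) and (458,216), which are tall; the pink rolls (411,167) and (414,134); the purple roll (167,153). Only (342,218) is a green roll lying in the tray. I'll check it in a crop and measure.

```bash
cat > h.py <<'E'
import numpy as np,cv2
from cell import *
def f(g): return 200/np.tan(np.radians(g["fov_y"])/2)
def ray(g,u,v,z):
    R=np.array(g["R"]);t=np.array(g["t"]);C=-R.T@t
    d=R.T@np.array([(u-g["cx"])/f(g),(v-g["cy"])/f(g),1]); return C+d*(z-C[2])/d[2]
def proj(g,X):
    c=np.array(g["R"])@np.array(X,float)+np.array(g["t"]);return np.array([g["cx"]+f(g)*c[0]/c[2],g["cy"]+f(g)*c[1]/c[2]])
def blob(g,lo,hi,roi):
    h=cv2.cvtColor(np.ascontiguousarray(g["color"]),cv2.COLOR_RGB2HSV);m=cv2.inRange(h,lo,hi)
    k=np.zeros_like(m);x0,y0,x1,y1=roi;k[y0:y1,x0:x1]=m[y0:y1,x0:x1];return k
def crop(g,roi,s,fn):
    x0,y0,x1,y1=roi;cv2.imwrite(fn,cv2.resize(g["color"][y0:y1,x0:x1,::-1],None,fx=s,fy=s,interpolation=cv2.INTER_CUBIC))
E
python3 - <<'E'
from h import *
import pickle
g=pickle.load(open("a.pkl","rb"))["top"]
crop(g,(250,140,410,285),4,"pics/b.png")
for n,lo,hi,z in [("green",(45,100,60),(75,255,255),91),("arrow",(22,120,120),(35,255,255),16)]:
    m=blob(g,lo,hi,(255,140,380,280));p=cv2.findNonZero(m)
    cc,r=cv2.minEnclosingCircle(p);print(n,len(p),cc,r,ray(g,*cc,z), p.reshape(-1,2).min(0),p.reshape(-1,2).max(0), p.reshape(-1,2).mean(0))
E
```

```text
green 315 (342.25738525390625, 218.0325469970703) 12.62705135345459 [518.3020824  -88.66552611  91.        ] [330 206] [354 230] [341.8984127  218.23809524]
arrow 141 (318.5, 263.6052551269531) 9.72178840637207 [373.66868187 -21.24747868  16.        ] [311 254] [325 273] [318.10638298 263.4964539 ]
```

View pics/b.png

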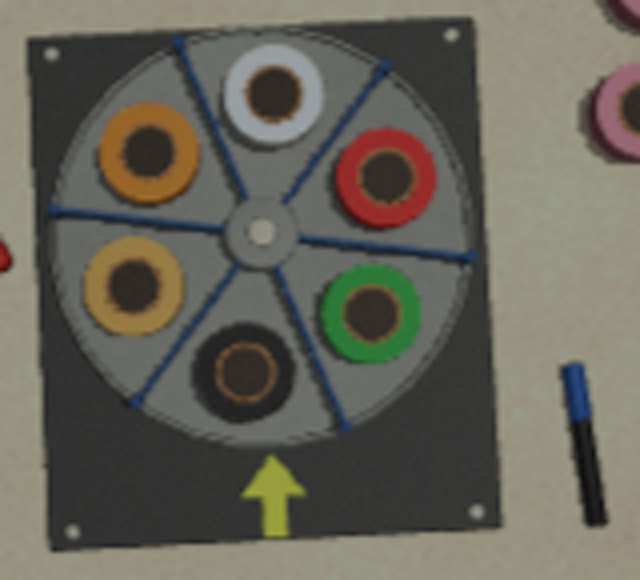

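```bash
python3 - <<'E'
from h import *
import pickle
D=pickle.load(open("a.pkl","rb"));g=D["top"]
m=blob(g,(100,90,40),(125,255,255),(255,140,375,262))
print("blue px",cv2.countNonZero(m))
P=np.array([ray(g,250+x/4-.4,140+y/4-.4,87)[:2] for x,y in [(178,41),(387,65),(471,258),(345,426),(136,402),(52,210)]])
c=(P[:3]+P[3:]).mean(0)/2;print("axis",c)
for p in P: print(p.round(), np.hypot(*(p-c)).round(1),np.degrees(np.arctan2(*(p-c)[::-1])).round(1))
for n,(x,y),z in [("tip",(271,456),16),("tail",(276,536),16),("hub",(262,232),93),("green",(371,314),91),("black",(246,371),91),
   ("bFL",(73,531),16),("bFR",(477,512),16),("bBL",(52,54),16),("bBR",(451,34),16),("mk1",(573,366),10),("mk2",(597,522),10)]:
    q=ray(g,250+x/4-.4,140+y/4-.4,z)[:2];print(n,q.round(1),np.hypot(*(q-c)).round(1),np.degrees(np.arctan2(*(q-c)[::-1])).round(1))
for n,(u,v),z in [("scanner",(462,266),20),("botA",(440,216),30),("botB",(447,178),30),("capA",(482,215),306),("capB",(488,167),306),("cutter",(238,250),10)]: print(n,ray(g,u,v,z).round())
E
```

```text
blue px 393
axis [577.71059563  -4.57380291]
[723.  63.] 160.5 24.9
[709. -97.] 160.7 -35.3
[ 563. -164.] 160.6 -95.4
[433. -71.] 159.4 -155.2
[447.  87.] 159.6 144.8
[591. 155.] 160.5 85.2
tip [405.1 -16.8] 173.1 -175.9
tail [342.3 -22.3] 236.1 -175.7
hub [578.2  -4.8] 0.5 -29.5
green [518.1 -89. ] 103.3 -125.2
black [472.7   4.7] 105.4 175.0
bFL [342.4 138.1] 275.2 148.8
bFR [ 364.9 -181. ] 276.4 -140.3
bBL [721.1 166.3] 223.1 50.0
bBR [ 745.5 -153.1] 224.1 -41.5
mk1 [ 482.1 -256.2] 269.2 -110.8
mk2 [ 358.8 -277.2] 349.7 -128.8
scanner [ 377. -475.   20.]
botA [ 533. -401.   30.]
botB [ 655. -422.   30.]
capA [ 531. -439.  306.]
capB [ 657. -454.  306.]
cutter [410. 235.  10.]
```

View pics/a_wrist.png

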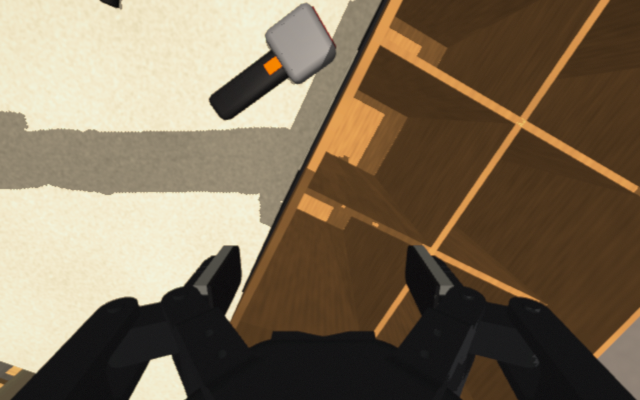

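```bash
python3 - <<'E'
from h import *
import pickle
g=pickle.load(open("a.pkl","rb"))["scene"]
crop(g,(220,0,380,150),4,"pics/c.png")
print(proj(g,[294,-579,231]),proj(g,[294,-579,0]))
E
```

```text
[302.24174972  60.25116185] [303.70837069 103.83458129]
```

View pics/c.png

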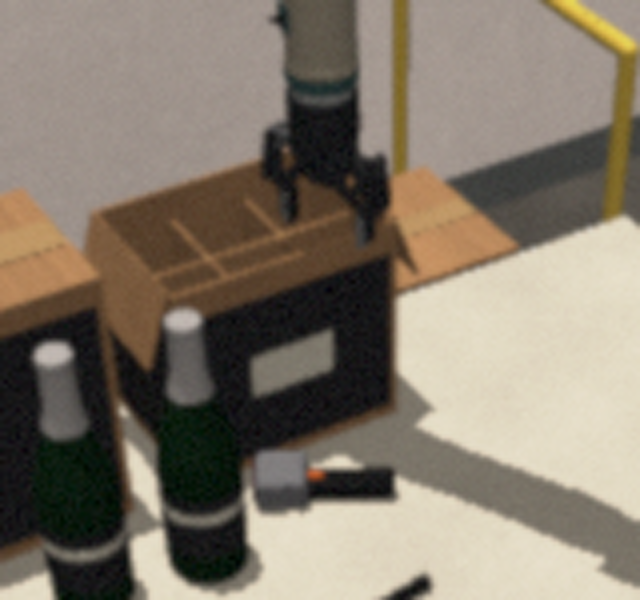

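The crop confirms the green roll at (342,218). The fingers are just above an open carton, so I lift first and close the claw.

Call:
{"op": "servo_tool", "data": {"increments": [{"dz":3,"claw":-1},{"dz":6,"claw":-1},{"dz":9,"claw":0},{"dz":9,"claw":1},{"dz":9,"dy":4,"claw":1},{"dz":9,"dy":8,"claw":1},{"dz":9,"dy":12,"claw":1},{"dz":9,"dy":15,"claw":1}]}}

```text
invalid input at $.increments[0]: expected keys dx, dy, dz, ax, ay, az, claw
```

Call:
{"op": "servo_tool", "data": {"increments": [{"dx":2,"dy":3,"az":-0.06,"claw":1},{"dx":4,"dy":6,"az":-0.12,"claw":1},{"dx":6,"dy":9,"az":-0.18,"claw":1},{"dx":8,"dy":12,"az":-0.24,"claw":1},{"dx":10,"dy":15,"az":-0.3,"claw":1},{"dx":12,"dy":18,"az":-0.36,"claw":1},{"dx":14,"dy":20,"az":-0.4,"claw":1},{"dx":14,"dy":20,"az":-0.4,"claw":1}]}}

```text
invalid input at $.increments[0]: expected keys dx, dy, dz, ax, ay, az, claw
```

```bash
python3 - <<'E'
from h import *
s=read_state();print({k:np.round(v,3) for k,v in s.items()})
E
```

```text
{'clock': np.float64(0.15), 'qpos': array([ 1.035,  0.629,  0.038,  1.518, -0.027,  0.996, -0.02 ]), 'qd': array([ 0.001, -0.003, -0.001, -0.003, -0.001,  0.   , -0.001]), 'tau': array([ 2.0000e-03, -5.6380e+01,  1.2280e+00, -1.9365e+01,  1.1000e-02,
        7.0000e-03, -0.0000e+00]), 'eef_pos': array([ 294.092, -579.155,  230.613]), 'tool_rot': array([-1.572, -0.   , -2.672]), 'force': array([ 0.466,  0.104, -0.062]), 'torque': array([-0.051, -0.041, -0.01 ]), 'width': np.float64(85.429)}
```

All keys are required in every row.

Call:
{"op": "servo_tool", "data": {"increments": [{"dx":0,"dy":0,"dz":3,"ax":0,"ay":0,"az":0,"claw":-1},{"dx":0,"dy":0,"dz":6,"ax":0,"ay":0,"az":0,"claw":-1},{"dx":0,"dy":0,"dz":9,"ax":0,"ay":0,"az":0,"claw":0},{"dx":0,"dy":0,"dz":9,"ax":0,"ay":0,"az":0,"claw":1},{"dx":0,"dy":4,"dz":9,"ax":0,"ay":0,"az":0,"claw":1},{"dx":0,"dy":8,"dz":9,"ax":0,"ay":0,"az":0,"claw":1},{"dx":0,"dy":12,"dz":9,"ax":0,"ay":0,"az":0,"claw":1},{"dx":0,"dy":15,"dz":9,"ax":0,"ay":0,"az":0,"claw":1}]}}

```text
clock: 0.82
eef_pos: [294.1, -426.0, 320.8]
tool_rot: [-1.573, 0.001, -2.671]
force: [1.1, 0.0, -0.4]
width: 12.4
```

Call:
{"op": "servo_tool", "data": {"increments": [{"dx":2,"dy":3,"dz":0,"ax":0,"ay":0,"az":-0.06,"claw":1},{"dx":4,"dy":6,"dz":0,"ax":0,"ay":0,"az":-0.12,"claw":1},{"dx":6,"dy":9,"dz":0,"ax":0,"ay":0,"az":-0.18,"claw":1},{"dx":8,"dy":12,"dz":0,"ax":0,"ay":0,"az":-0.24,"claw":1},{"dx":10,"dy":15,"dz":0,"ax":0,"ay":0,"az":-0.3,"claw":1},{"dx":12,"dy":18,"dz":0,"ax":0,"ay":0,"az":-0.36,"claw":1},{"dx":14,"dy":20,"dz":0,"ax":0,"ay":0,"az":-0.4,"claw":1},{"dx":14,"dy":20,"dz":0,"ax":0,"ay":0,"az":-0.4,"claw":1}]}}

```text
clock: 1.48
eef_pos: [438.6, -223.5, 321.1]
tool_rot: [-1.574, 0.003, -3.063]
force: [0.1, -0.1, 1.0]
width: -0.2
```

```bash
python3 - <<'E'
from h import *
s=read_state();print({k:np.round(v,3) for k,v in s.items()})
E
```

```text
{'clock': np.float64(1.483), 'qpos': array([ 0.41 ,  0.3  ,  0.009,  1.82 , -0.008,  1.021, -1.07 ]), 'qd': array([ 0.066, -0.008,  0.068,  0.021,  0.043,  0.012,  0.124]), 'tau': array([  0.092, -38.427,   1.141, -19.393,   0.156,   0.121,  -0.92 ]), 'eef_pos': array([ 438.626, -223.477,  321.129]), 'tool_rot': array([-1.574e+00,  3.000e-03, -3.063e+00]), 'force': array([ 0.07 , -0.101,  0.979]), 'torque': array([ 0.043, -0.024, -0.004]), 'width': np.float64(-0.189)}
```

Call:
{"op": "servo_tool", "data": {"increments": [{"dx":3,"dy":1,"dz":-1,"ax":0,"ay":0,"az":-0.02,"claw":1},{"dx":6,"dy":2,"dz":-3,"ax":0,"ay":0,"az":-0.04,"claw":1},{"dx":9,"dy":3,"dz":-6,"ax":0,"ay":0,"az":-0.04,"claw":1},{"dx":12,"dy":4.5,"dz":-9,"ax":0,"ay":0,"az":-0.04,"claw":1},{"dx":14,"dy":5.3,"dz":-12,"ax":0,"ay":0,"az":-0.04,"claw":1},{"dx":14.8,"dy":5.5,"dz":-15,"ax":0,"ay":0,"az":-0.04,"claw":1},{"dx":14.8,"dy":5.5,"dz":-17,"ax":0,"ay":0,"az":-0.04,"claw":1},{"dx":14.8,"dy":5.5,"dz":-17,"ax":0,"ay":0,"az":-0.04,"claw":1}]}}

```text
clock: 2.15
eef_pos: [579.1, -173.4, 146.0]
tool_rot: [-1.573, -0.009, -3.11]
force: [-1.5, 0.3, -0.9]
width: 0.2
```

```bash
python3 - <<'E'
from h import *
s=read_state();print(s["eef_pos"],s["tool_rot"],s["force"])
for n in ("top","scene","wrist"):
    g=get_image(n)
    if n=="top": crop(g,(250,130,410,280),4,"pics/d_top.png")
    elif n=="scene": crop(g,(240,130,400,260),4,"pics/d_scene.png")
    else: cv2.imwrite("pics/d_wrist.png",g["color"][:,:,::-1]); print(proj(g,[563,-164,87]))
E
```

```text
[ 579.06902093 -173.44441332  146.0449439 ] [-1.5734796  -0.00947097 -3.11045844] [-1.47959824  0.28474639 -0.87878528]
[307.89884196 233.89923713]
```

View pics/d_wrist.png

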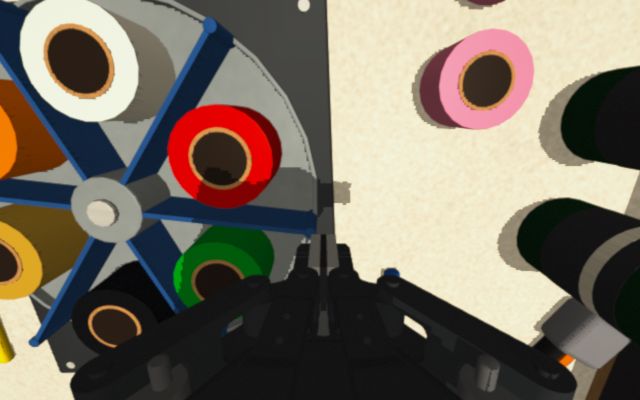

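View pics/d_scene.png

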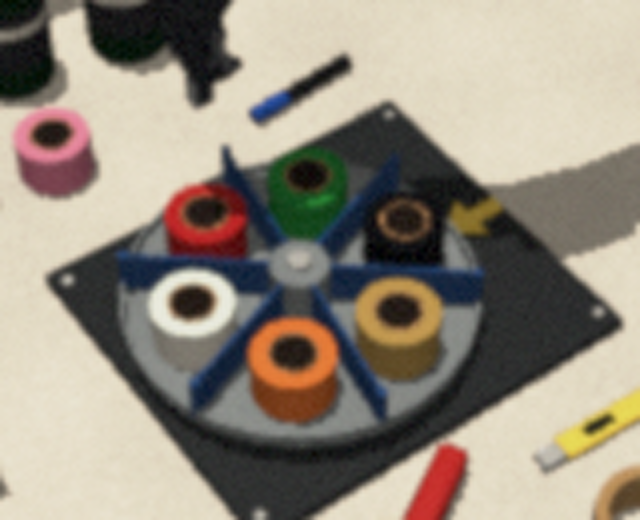

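```bash
python3 - <<'E'
from h import *
s=read_state();print(s["eef_pos"],s["tool_rot"],s["force"],s["qd"].round(3))
g=get_image("wrist");crop(g,(220,100,420,300),3,"pics/e_wrist.png")
print(proj(g,[563,-164,87]),proj(g,s["eef_pos"]), "post C at z87:",)
for z in (87,60): print(z,ray(g,310,222,z))
g=get_image("top");crop(g,(250,130,410,280),4,"pics/e_top.png")
E
```

```text
[ 582.45201575 -175.55969561  152.25299588] [-1.57000631e+00  9.46788985e-04 -3.11273491e+00] [1.40167604 0.15797499 0.1357138 ] [ 0.003 -0.028  0.    -0.014  0.    -0.002 -0.004]
[307.46822234 234.47926481] [322.55803627 251.71751122] post C at z87:
87 [ 573.83916606 -165.87725624   87.        ]
60 [ 562.92825244 -164.90197243   60.        ]
```

View pics/e_wrist.png

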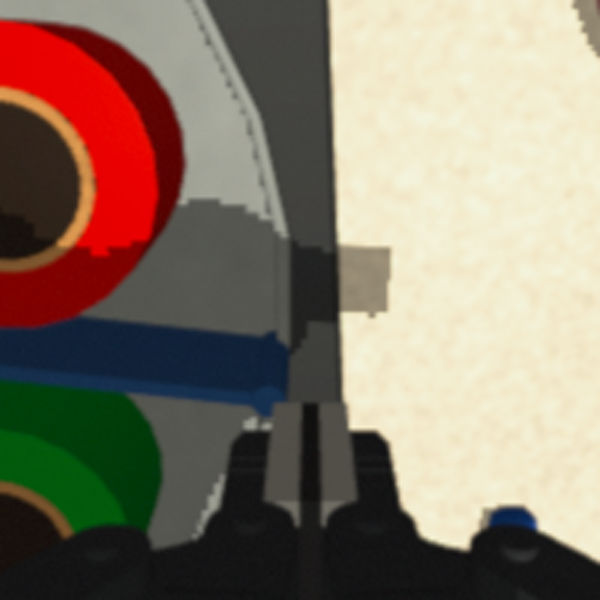

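View pics/e_top.png

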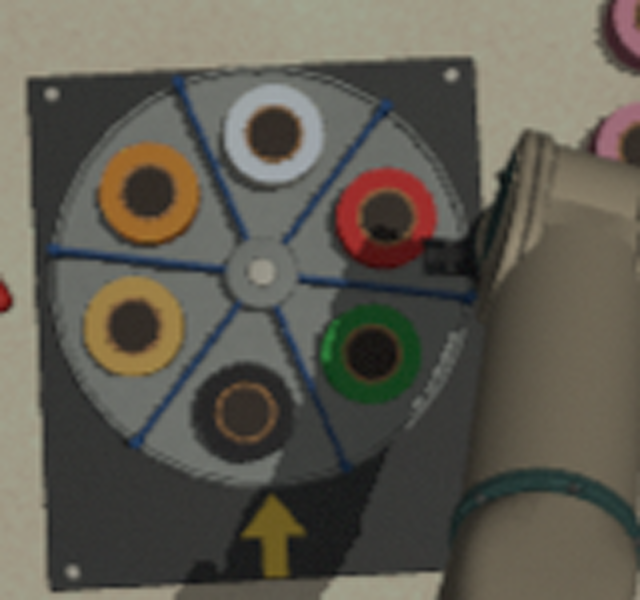

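Post C projects at (307,234), and the picture shows its top at (308,232), so they agree. I descend beside it on the red side.

Call:
{"op": "servo_tool", "data": {"increments": [{"dx":0.4,"dy":0.6,"dz":-1.5,"ax":0,"ay":0,"az":0,"claw":1},{"dx":0.6,"dy":0.7,"dz":-3,"ax":0,"ay":0,"az":0,"claw":1},{"dx":0.6,"dy":0.7,"dz":-4.5,"ax":0,"ay":0,"az":0,"claw":1},{"dx":0.6,"dy":0.7,"dz":-6,"ax":0,"ay":0,"az":0,"claw":1},{"dx":0.6,"dy":0.7,"dz":-7.5,"ax":0,"ay":0,"az":0,"claw":1},{"dx":0.6,"dy":0.7,"dz":-8.6,"ax":0,"ay":0,"az":0,"claw":1},{"dx":0.6,"dy":0.7,"dz":-8.6,"ax":0,"ay":0,"az":0,"claw":1},{"dx":0.6,"dy":0.7,"dz":-8.6,"ax":0,"ay":0,"az":0,"claw":1}]}}

```text
clock: 3.07
eef_pos: [588.6, -167.9, 66.0]
tool_rot: [-1.571, 0.001, -3.112]
force: [0.8, -0.3, -0.1]
width: -0.0
```

```bash
python3 - <<'E'
from h import *
s=read_state();print(s["eef_pos"],s["tool_rot"],s["force"])
g=get_image("wrist");crop(g,(170,50,420,300),2.4,"pics/f_wrist.png")
# arc plan: contact angle offset
c=np.array([577.7,-4.6]);p0=np.array([588.3,-167.6])
r=np.hypot(*(p0-c));a0=np.degrees(np.arctan2(*(p0-c)[::-1]));print(r,a0)
off=np.degrees(np.arcsin(16/160));
print("contact finger angle",-95.4+off,"final",-95.4-50.6+off)
for a in np.arange(a0,-142,-2.0):
    q=c+163*np.array([np.cos(np.radians(a)),np.sin(np.radians(a))]);print(round(a,1),((q-p0)/10).round(2),np.radians(a-a0).round(3))
E
```

```text
[ 588.56807636 -167.89796775   66.0239573 ] [-1.57052366e+00  7.67509732e-04 -3.11212409e+00] [ 0.81889192 -0.25732764 -0.12559138]
163.3442989516316 -86.27925588543069
contact finger angle -89.66082952273322 final -140.26082952273322
-86.3 [-0.    0.03] 0.0
-88.3 [-0.57  0.01] -0.035
-90.3 [-1.14  0.  ] -0.07
-92.3 [-1.71  0.01] -0.105
-94.3 [-2.28  0.05] -0.14
-96.3 [-2.84  0.1 ] -0.175
-98.3 [-3.41  0.17] -0.209
-100.3 [-3.97  0.26] -0.244
-102.3 [-4.53  0.37] -0.279
-104.3 [-5.08  0.5 ] -0.314
-106.3 [-5.63  0.65] -0.349
-108.3 [-6.17  0.82] -0.384
-110.3 [-6.71  1.01] -0.419
-112.3 [-7.24  1.22] -0.454
-114.3 [-7.76  1.44] -0.489
-116.3 [-8.28  1.68] -0.524
-118.3 [-8.78  1.95] -0.559
-120.3 [-9.28  2.22] -0.593
-122.3 [-9.76  2.52] -0.628
-124.3 [-10.24   2.83] -0.663
-126.3 [-10.71   3.16] -0.698
-128.3 [-11.16   3.5 ] -0.733
-130.3 [-11.6    3.86] -0.768
-132.3 [-12.03   4.24] -0.803
-134.3 [-12.44   4.63] -0.838
-136.3 [-12.84   5.03] -0.873
-138.3 [-13.23   5.45] -0.908
-140.3 [-13.6    5.88] -0.942
```

View pics/f_wrist.png

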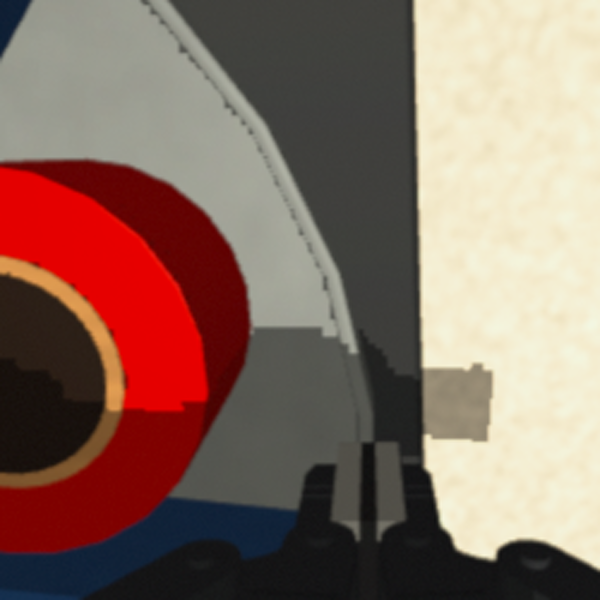

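Fingertips (crop 370,470) are down beside the post, straddling the lip and clear of the red roll. I start the slow push.

Call:
{"op": "servo_tool", "data": {"increments": [{"dx":-0.3,"dy":0,"dz":0,"ax":0,"ay":0,"az":-0.02,"claw":1},{"dx":-0.6,"dy":0,"dz":0,"ax":0,"ay":0,"az":-0.035,"claw":1},{"dx":-0.9,"dy":0,"dz":0,"ax":0,"ay":0,"az":-0.05,"claw":1},{"dx":-1.2,"dy":0,"dz":0,"ax":0,"ay":0,"az":-0.07,"claw":1},{"dx":-1.5,"dy":0,"dz":0,"ax":0,"ay":0,"az":-0.09,"claw":1},{"dx":-1.9,"dy":0,"dz":0,"ax":0,"ay":0,"az":-0.12,"claw":1},{"dx":-2.3,"dy":0.05,"dz":0,"ax":0,"ay":0,"az":-0.14,"claw":1},{"dx":-2.8,"dy":0.1,"dz":0,"ax":0,"ay":0,"az":-0.175,"claw":1}]}}

```text
clock: 3.78
eef_pos: [560.4, -166.8, 65.5]
tool_rot: [-1.571, 0.001, 2.994]
force: [1.3, -0.3, 2.1]
width: 0.3
```

```bash
python3 - <<'E'
from h import *
s=read_state();print(s["eef_pos"],s["tool_rot"],s["force"],s["qpos"])
g=get_image("top");crop(g,(250,130,410,280),4,"pics/g_top.png")
E
```

```text
[ 560.3738274  -166.83167519   65.53534191] [-1.57050558e+00  1.12701998e-03  2.99370465e+00] [ 1.32792545 -0.33218664  2.10614576] [ 0.21391744  0.76007307  0.04328932  1.83623702 -0.05716717  0.54532489
 -1.42452657]
```

View pics/g_top.png

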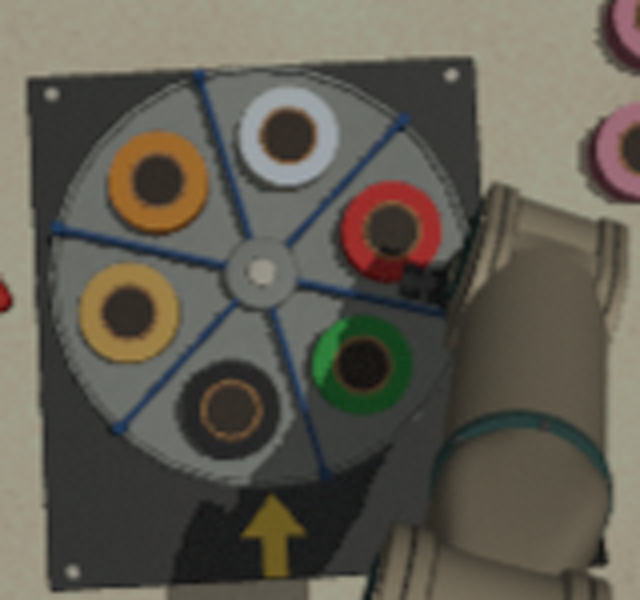

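The tray follows: posts have turned about 7° and the rolls are unmoved in their bays. I continue along the arc.

Call:
{"op": "servo_tool", "data": {"increments": [{"dx":-0.57,"dy":0.07,"dz":0,"ax":0,"ay":0,"az":-0.035,"claw":1},{"dx":-1.13,"dy":0.16,"dz":0,"ax":0,"ay":0,"az":-0.07,"claw":1},{"dx":-1.69,"dy":0.27,"dz":0,"ax":0,"ay":0,"az":-0.105,"claw":1},{"dx":-2.24,"dy":0.4,"dz":0,"ax":0,"ay":0,"az":-0.14,"claw":1},{"dx":-2.79,"dy":0.55,"dz":0,"ax":0,"ay":0,"az":-0.175,"claw":1},{"dx":-3.33,"dy":0.72,"dz":0,"ax":0,"ay":0,"az":-0.21,"claw":1},{"dx":-3.87,"dy":0.91,"dz":0,"ax":0,"ay":0,"az":-0.245,"claw":1},{"dx":-4.4,"dy":1.12,"dz":0,"ax":0,"ay":0,"az":-0.28,"claw":1}]}}

```text
clock: 4.5
eef_pos: [515.5, -155.4, 65.3]
tool_rot: [-1.57, -0.0, 2.713]
force: [1.3, -1.0, 0.1]
width: 0.4
```

Call:
{"op": "servo_tool", "data": {"increments": [{"dx":-0.52,"dy":0.22,"dz":0,"ax":0,"ay":0,"az":-0.035,"claw":1},{"dx":-1.04,"dy":0.46,"dz":0,"ax":0,"ay":0,"az":-0.07,"claw":1},{"dx":-1.54,"dy":0.73,"dz":0,"ax":0,"ay":0,"az":-0.105,"claw":1},{"dx":-2.04,"dy":1.0,"dz":0,"ax":0,"ay":0,"az":-0.14,"claw":1},{"dx":-2.52,"dy":1.3,"dz":0,"ax":0,"ay":0,"az":-0.175,"claw":1},{"dx":-3.0,"dy":1.61,"dz":0,"ax":0,"ay":0,"az":-0.21,"claw":1},{"dx":-3.4,"dy":1.89,"dz":0,"ax":0,"ay":0,"az":-0.24,"claw":1},{"dx":-3.7,"dy":2.1,"dz":0,"ax":0,"ay":0,"az":-0.26,"claw":1}]}}

```text
clock: 5.17
eef_pos: [478.6, -133.7, 65.3]
tool_rot: [-1.571, -0.001, 2.454]
force: [0.8, -1.6, -0.6]
width: 0.1
```

```bash
python3 - <<'E'
from h import *
g=get_image("top");g=get_image("top");crop(g,(250,130,410,280),4,"pics/h_top.png")
s=read_state();print(s["eef_pos"],s["tool_rot"],s["force"],s["qpos"])
c=np.array([577.7,-4.6]);p=s["eef_pos"][:2]-c;print(np.hypot(*p),np.degrees(np.arctan2(p[1],p[0])))
m=blob(g,(45,100,40),(75,255,255),(255,140,380,280));q=cv2.findNonZero(m);cc,r=cv2.minEnclosingCircle(q)
x=ray(g,*cc,91)[:2];print(cc,r,x,np.degrees(np.arctan2(*(x-c)[::-1])))
E
```

```text
[ 478.34452748 -133.31252932   65.22675641] [-1.57063725e+00 -1.77334198e-03  2.45629193e+00] [0.09098892 0.3792735  1.06810395] [ 0.10826882  0.69210382  0.16020093  2.07687176 -0.2703886   0.39354978
 -1.77328169]
162.5989702413389 -127.66518392293217
(323.7631530761719, 230.5) 12.573709487915039 [479.22622811 -33.49374977] -163.64748368846043
```

View pics/h_top.png

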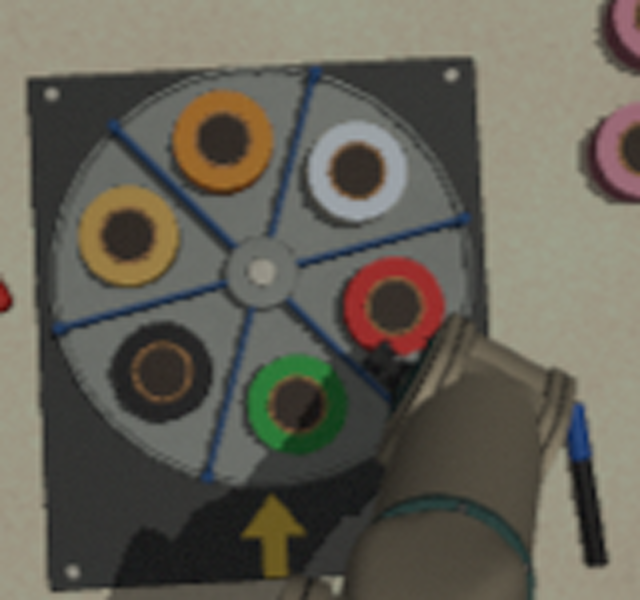

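12° left; I go on more slowly.

Call:
{"op": "servo_tool", "data": {"increments": [{"dx":-0.25,"dy":0.2,"dz":0,"ax":0,"ay":0,"az":-0.02,"claw":1},{"dx":-0.51,"dy":0.41,"dz":0,"ax":0,"ay":0,"az":-0.04,"claw":1},{"dx":-0.73,"dy":0.6,"dz":0,"ax":0,"ay":0,"az":-0.06,"claw":1},{"dx":-0.94,"dy":0.79,"dz":0,"ax":0,"ay":0,"az":-0.08,"claw":1},{"dx":-1.15,"dy":0.98,"dz":0,"ax":0,"ay":0,"az":-0.1,"claw":1},{"dx":-1.36,"dy":1.17,"dz":0,"ax":0,"ay":0,"az":-0.12,"claw":1},{"dx":-1.56,"dy":1.37,"dz":0,"ax":0,"ay":0,"az":-0.13,"claw":1},{"dx":-1.7,"dy":1.5,"dz":0,"ax":0,"ay":0,"az":-0.14,"claw":1}]}}

```text
clock: 5.93
eef_pos: [462.1, -119.0, 65.3]
tool_rot: [-1.571, -0.0, 2.316]
force: [0.8, -0.7, -0.2]
width: 0.1
```

```bash
cat > m.py <<'E'
from h import *
import sys
g=get_image("top");g=get_image("top");crop(g,(250,130,410,280),4,f"pics/{sys.argv[1]}_top.png")
s=read_state();print(s["eef_pos"],s["force"],s["qpos"])
c=np.array([577.7,-4.6]);p=s["eef_pos"][:2]-c;print(np.hypot(*p),np.degrees(np.arctan2(p[1],p[0])))
m=blob(g,(45,100,25),(75,255,255),(255,140,380,280));q=cv2.findNonZero(m);cc,r=cv2.minEnclosingCircle(q)
x=ray(g,*cc,91)[:2];a=np.degrees(np.arctan2(*(x-c)[::-1]));print(cc,r,x,a,"left deg",a+175.8,"lateral mm",np.hypot(*(x-c))*np.sin(np.radians(a+175.8)))
E
python3 m.py i
```

```text
[ 461.57821156 -118.76688495   65.23872161] [ 0.25248445  0.86472427 -0.06149991] [ 0.06783158  0.67957617  0.18527447  2.13039162 -0.33598596  0.35991986
 -1.8672458 ]
162.84454970876453 -135.4863679432422
(319.3148193359375, 231.72222900390625) 12.623944282531738 [475.20783689 -20.12335703] -171.38749879881706 left deg 4.412501201182948 lateral mm 7.975327458547249
```

View pics/i_top.png

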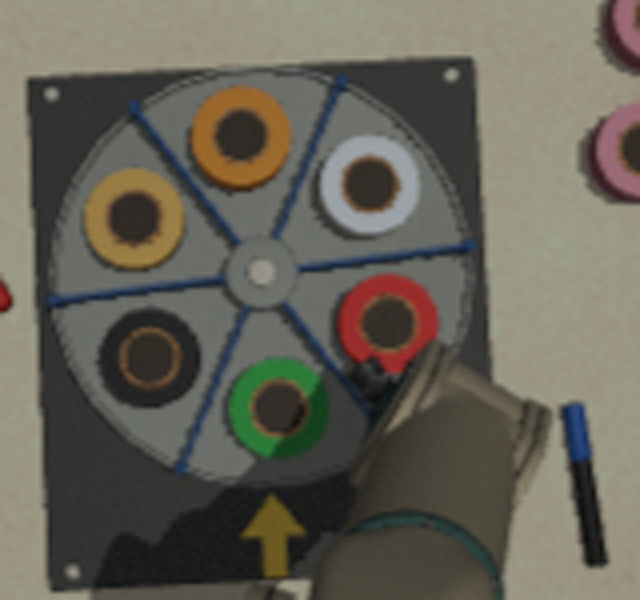

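Call:
{"op": "servo_tool", "data": {"increments": [{"dx":-0.14,"dy":0.14,"dz":0,"ax":0,"ay":0,"az":-0.01,"claw":1},{"dx":-0.28,"dy":0.29,"dz":0,"ax":0,"ay":0,"az":-0.02,"claw":1},{"dx":-0.42,"dy":0.44,"dz":0,"ax":0,"ay":0,"az":-0.03,"claw":1},{"dx":-0.56,"dy":0.6,"dz":0,"ax":0,"ay":0,"az":-0.04,"claw":1},{"dx":-0.68,"dy":0.74,"dz":0,"ax":0,"ay":0,"az":-0.05,"claw":1},{"dx":-0.76,"dy":0.83,"dz":0,"ax":0,"ay":0,"az":-0.06,"claw":1},{"dx":-0.8,"dy":0.88,"dz":0,"ax":0,"ay":0,"az":-0.07,"claw":1},{"dx":-0.8,"dy":0.88,"dz":0,"ax":0,"ay":0,"az":-0.07,"claw":1}]}}

```text
clock: 6.7
eef_pos: [453.8, -110.3, 65.3]
tool_rot: [-1.57, -0.001, 2.246]
force: [0.3, -0.2, 0.2]
width: 0.1
```

```bash
python3 m.py j
```

```text
[ 453.9570082  -110.26462877   65.25889083] [ 0.3501542  -0.10251414  0.22932869] [ 0.04474747  0.67396522  0.19680026  2.15586851 -0.37129738  0.34382618
 -1.91510268]
162.71859694737572 -139.5058558436355
(317.04718017578125, 231.867919921875) 12.509003639221191 [474.60043587 -13.27468417] -175.19052397930065 left deg 0.6094760206993612 lateral mm 1.1005619059110456
```

View pics/j_top.png

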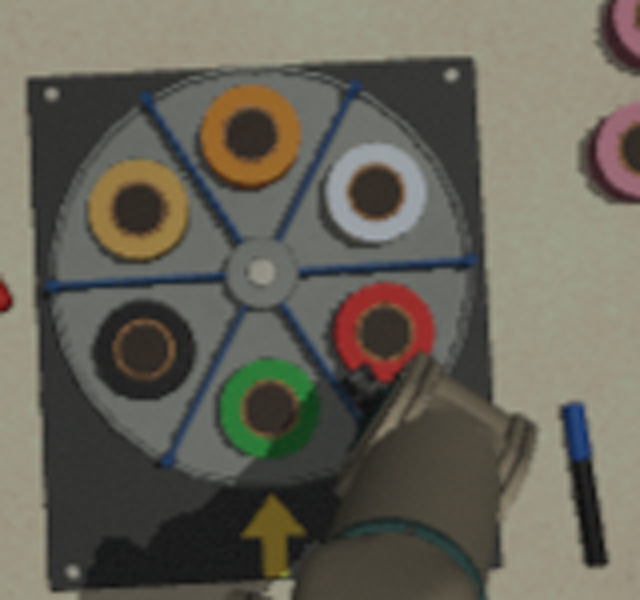

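Green is at 1.1 mm lateral, well within 15 mm. I back off a little from the post, then lift straight up.

Call:
{"op": "servo_tool", "data": {"increments": [{"dx":0.2,"dy":-0.25,"dz":0,"ax":0,"ay":0,"az":0,"claw":1},{"dx":0.35,"dy":-0.45,"dz":0,"ax":0,"ay":0,"az":0,"claw":1},{"dx":0.35,"dy":-0.45,"dz":0.5,"ax":0,"ay":0,"az":0,"claw":1},{"dx":0.35,"dy":-0.45,"dz":1.5,"ax":0,"ay":0,"az":0,"claw":1},{"dx":0.35,"dy":-0.45,"dz":3,"ax":0,"ay":0,"az":0,"claw":1},{"dx":0.35,"dy":-0.45,"dz":5,"ax":0,"ay":0,"az":0,"claw":1},{"dx":0.35,"dy":-0.45,"dz":7.5,"ax":0,"ay":0,"az":0,"claw":1},{"dx":0.35,"dy":-0.45,"dz":10,"ax":0,"ay":0,"az":0,"claw":1}]}}

```text
clock: 7.47
eef_pos: [457.2, -115.0, 166.9]
tool_rot: [-1.57, -0.001, 2.246]
force: [0.3, -0.1, 0.1]
width: -0.3
```

Call:
{"op": "servo_tool", "data": {"increments": [{"dx":0,"dy":0,"dz":3,"ax":0,"ay":0,"az":0,"claw":1},{"dx":0,"dy":0,"dz":6,"ax":0,"ay":0,"az":0,"claw":1},{"dx":0,"dy":-3,"dz":9,"ax":0,"ay":0,"az":0,"claw":1},{"dx":0,"dy":-6,"dz":12,"ax":0,"ay":0,"az":0,"claw":1},{"dx":0,"dy":-9,"dz":15,"ax":0,"ay":0,"az":0,"claw":1},{"dx":0,"dy":-12,"dz":15,"ax":0,"ay":0,"az":0,"claw":1},{"dx":0,"dy":-15,"dz":15,"ax":0,"ay":0,"az":0,"claw":1},{"dx":0,"dy":-15,"dz":15,"ax":0,"ay":0,"az":0,"claw":1}]}}

```text
clock: 8.13
eef_pos: [456.2, -272.1, 317.4]
tool_rot: [-1.569, 0.006, 2.238]
force: [0.3, -0.0, -0.0]
width: -0.4
```

```bash
python3 m.py k; python3 -c "
from h import *
cv2.imwrite('pics/k_scene.png',get_image('scene')['color'][:,:,::-1])"; python3 m.py l
```

```text
[ 456.87181027 -265.89297278  315.90740435] [ 0.22472729  0.43875566 -0.09180799] [ 0.16274263  0.38813152  0.44502319  1.74709755 -0.1891477   1.04880075
 -1.79537442]
287.87752440800045 -114.81696275510264
(316.9879455566406, 231.7469940185547) 12.421574592590332 [474.96095953 -13.08664432] -175.27786664015147 left deg 0.5221333598485387 lateral mm 0.9394311454844355
[ 457.80394221 -263.37858283  315.28699202] [-0.07511424 -0.42342539 -0.38923143] [ 0.15982785  0.38830824  0.44279418  1.74827994 -0.18937345  1.04819805
 -1.79512115]
285.2041717840343 -114.85900768648006
(316.9879455566406, 231.7469940185547) 12.421574592590332 [474.96095953 -13.08664432] -175.27786664015147 left deg 0.5221333598485387 lateral mm 0.9394311454844355
```

View pics/l_top.png

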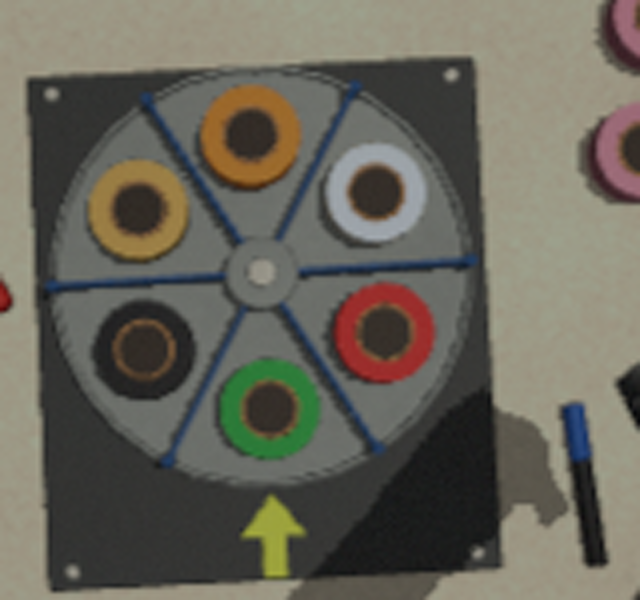

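View pics/k_scene.png

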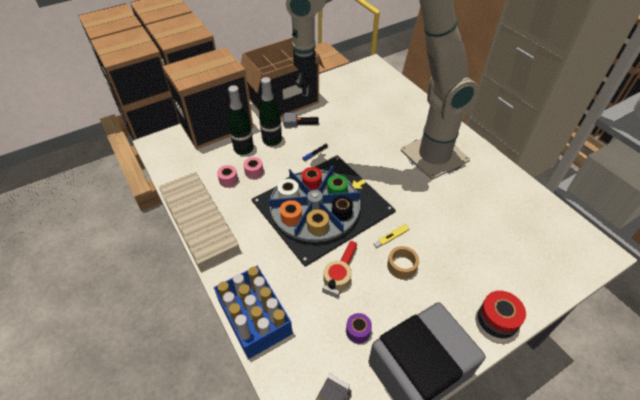

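Green sits at the arrow (317,232), two pictures read the same so the tray is still, all rolls lie flat, the other things are in place and the arm is clear. I hand in.

```bash
python3 -c "
from cell import *
print(finish_job())"
```

```text
the job is handed in; nothing more can be done
None
```

The green roll is now at the front, on the yellow arrow, and the job is handed in. I pushed one rim post about 50° clockwise with the closed fingertips, backed off and lifted clear.

Last checks, made about 8 s into the 56 s allowed:
- **Position:** the green roll's centre measures about 1 mm to the side of the arrow line and about 103 mm in front of the axis. The limits are 15 mm and 70 mm.
- **Tray still:** two top pictures, one taken shortly after the other, gave the same reading to the last digit.
- **Rolls:** all six look flat in their bays in both the top and scene pictures.
- **Forces:** the wrist force readings stayed within about 2.5 N during the push.
- **Other things:** by eye, nothing else on the table has moved, and the arm hangs clear of everything.

My first two move calls were refused because rows had missing keys; nothing moved. No check failed or disagreed.

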